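# Hold a flask in the air bath of a hot heating block

## Robot

A 6-joint arm with a two-finger parallel gripper is mounted at the origin on the work surface. World frame = base frame: x ahead of the robot, y to its left, z up, the work surface at z = 0. Lengths are in m, angles in degrees, forces in N, time in s.
With the tool pointing down it reaches from about 0.25 to 0.725 m from the base axis. Payload 9.7 kg.
Tool frame: the origin (TCP) lies where the fingers leave the gripper's body, on its centre line; the fingertips stand 73 mm ahead of it and the grasp point (between the pads) lies 54 mm ahead of it; z points along the fingers, y is the line along which they close (so a half turn about z gives the same grasp; the last joint's range is limited). The gripper opens to 85 mm and grips with 20 to 120 N. Pads are 22 mm wide; open, the fingers measure 114 mm over their backs; the gripper's body (76 mm by 85 mm) begins 54 mm behind the grasp point. The pads swing forward as they close: fully open they stand 13 mm farther back than shut.
Start: joints at [-63.656, 4.979, 10.078, 95.1, 0, 90], TCP at [0.244, -0.493, 0.304] pointing down, gripper open.
Joint ranges: [-179.16, 179.16], [-48.56, 103.87], [-65.8, 70.77], [-126.05, 130.52], [-82.76, 87.17], [-180, 180]. Speed limits (degrees/s): [127.2, 127.2, 147.25, 180, 180, 180].

## Interface

Orientations are given as a 3x3 rotation matrix whose columns are the frame's x, y, z axes.
In Python, from bench import * gives the robot as it stands.
- The arm moves only by the tool play_rows, never from a script. Its argument "steps" is a list that holds one entry, the list of rows, each a list of 5 numbers: the shift along the world's x, y, z scaled (see below), then the turn about the world's z scaled (see below), then the opening, from 0 (shut) to 1 (fully open). In form: [[[x, y, z, spin, fingers], ...]]. A call has 1 to 5 rows; each row shifts and turns the commanded pose from where the row before left it; what a row does not reach is not made up. The controller multiplies each number of a shift by 0.05 m and each number of a turn by 0.15 rad. A row lasts 1/10 s, in which the tool goes at most 50 mm and 8.59 degrees, less where a joint would pass 70% of its speed; a pose out of reach is approached as far as the arm can. A call with a number of a shift or a turn outside -1 to 1 is refused whole. A call with a gripper value outside its range is refused whole. The fingers move at their own pace and stop on an object; the grip force is fixed at half the most. Time passes only in rows, so rows that do not move let the fingers close. It gives the time, the measured TCP pose, the force, the opening and the grip force at its end, in the units of the state.
- sense(): the state, without advancing time (a new reading comes with each control period).
- camera(name): name is "side" or "top" or "wrist"; returns a dict with "img" (480x640x3 uint8, red, green, blue), "camera_matrix" (3x3 intrinsics, pixels), "R" (3x3) and "t" (3): a world point X has camera coordinates R X + t. Camera axes: x right, y down, z forward; pixel columns grow to the right and rows downward; lengths in m; the calibration is good to about 2 mm. A picture is of the moment at which its call begins. There is no depth.
- hand_in(): hands the job in; it is judged then, once.
The state is a dict: "t": time; "qpos": joint angles; "qvel": joint speeds; "joint_efforts": joint torques, N m; "tcp_pos": TCP position; "tool_rot": TCP orientation; "ft_force": force on the tool from outside, world axes, zero at the start; "ft_torque": the same for the moment, N m; "finger_gap": finger opening in m; "grasp_force": force on a finger pad.
Only numpy, scipy, OpenCV 4.12 (cv2) and the standard library are available. Lean on these libraries where they do the work, as an engineer would, in place of code of your own. Each camera call takes 0.05 s, during which the arm holds its last target. There are 200 camera calls.

## Task

Take the amber round-bottom flask by its neck out of its cork ring, carry it upright and higher than the tops of the bottles and jar standing between, without disturbing those, and bring it down to the hotplate so that its bulb hangs centred in the round recess of the aluminium heating block with an even air gap of about 10 mm beneath and all round. The block is hot, so the glass must not touch the hotplate, the block or the stand at any time. Do not let go or set it down: finish while holding it there, upright and still, so that I can swing the stand's clamp on to it.

Things in the scene. Friction and masses are not known exactly. Their poses are not given: they have to be found in the camera images.
- flask: Amber glass round-bottom flask, loose, 150 to 310 g, mostly in the bulb (85 mm sphere). Straight neck of 29 mm diameter from 85 to 132 mm above the underside: grip here, 40 N is fine. Red stopper, 24 mm diameter, from 132 to 148 mm (the top). Origin: lowest point of the bulb; z runs up the neck. It starts upright in the cork ring, underside 18 mm above the bench, and can turn there.
- bulb_centre (a point): Centre of the flask's spherical bulb, 42.5 mm above its underside on the neck's axis.
- cork_ring: Loose cork ring on the bench, 110 mm outside and 60 mm inside diameter, 30 mm high; the flask's bulb rests in it and lifts straight out. Origin: centre of its underside. It lies on one side of the bottles, the hotplate on the other, either way round.
- hotplate: Fixed white hotplate, blue front panel, round plate. Origin: on the bench on the plate's axis; x from front to back, z up. Housing 160 mm wide, 80 high, from 187 mm before (knobs) to 100 behind the origin. Fixed behind it a lab stand: base to 235 mm, 160 wide; 12 mm rod at x 170, y -65 mm, 398 high; its open clamp is swung to the back (own +x), 225 mm above the bench.
- recess_centre (a point): Centre of the sphere of which the block's recess is the bottom part: on the block's axis, 162.5 mm above the bench and 52.5 mm above the recess's lowest point. With the 85 mm bulb's centre here the air gap is 10 mm everywhere.
- media_bottle: Bystander: clear glass bottle with blue cap, loose, upright, 70 mm diameter, 143 mm high. Origin: centre of its underside.
- wash_bottle: Bystander: white plastic wash bottle with green cap and thin bent spout, loose, upright, 62 mm diameter, 147 mm high, the spout reaching 45 mm from its axis. Origin: centre of its underside.
- white_jar: Bystander: white jar with black lid, loose, upright, 66 mm diameter, 95 mm high. Origin: centre of its underside.
- neck_grip (a point): Point on the flask's neck axis at the height to grip, 112 mm above its underside (69.5 mm above the bulb's centre).
- block_top (a point): Centre of the recess's mouth, in the plane of the top of the round aluminium heating block that lies on the hotplate's plate: 140 mm above the bench. Block: 134 mm diameter, 45 mm high; black studs at its sides reach 86 mm from the axis. Recess: a bowl, 95 mm wide at the mouth, 30 mm deep, part of a 105 mm sphere.
Mind the look-alikes: they are no part of the job. Several things have the shape of the flask; the one meant has the colours described above.

How it is judged (in metres and radians):
On the way:
1. the flask, held by the fingers, is lifted with its underside above the tops of the bottles (more than 150 mm above the bench) (height (world z) of flask above 0.15 m and contact force between the fingers and flask above 1 N), for 0.1 s.
At the end, for the whole second after the job is handed in: The flask hangs in the fingers, still (under 10 mm/s) and upright within 7 degrees, its bulb centre within 7 mm sideways of the recess's centre and from 6 mm below to 7 mm above it (air gap beneath 4 to 17 mm), not touching the hotplate, its block or stand (horizontal distance between bulb_centre and recess_centre below 0.007 m and z of bulb_centre in the frame of recess_centre between -0.006 and 0.007 m and angle between flask's own z axis and vertical below 0.12 rad and contact force between flask and hotplate below 0.1 N and contact force between the fingers and flask above 1 N and linear speed of flask below 0.01 m/s); the arm keeps its last pose, push and grip.
It fails at once if the flask touches the hotplate, its block or its stand (contact force between flask and hotplate above 0.3 N).
It fails at once if the flask is tipped more than 30 degrees (angle between flask's own z axis and vertical above 0.52 rad).
It fails at once if a bottle or the jar is shifted by more than 15 mm or tipped (distance of any of media_bottle, wash_bottle, white_jar from where it was at the start of the episode above 0.015 m or angle between any of media_bottle, wash_bottle, white_jar's own z axis and vertical above 0.3 rad).
It also fails if it takes over 48 s, if anything falls off the work surface, if the arm or the gripper's body presses on something with over 40 N, if the wrist force passes 120 N, or if a joint passes its speed limit or range.

## Working session

There is one attempt and no reset: what is moved stays moved. The work goes in short steps, Python scripts to look and compute and a tool call to move; the robot and the scene stay as the last step left them, time stands still between calls to the robot, and variables do not carry over. Pictures are saved under pics/ and viewed, at most 10 in all, crops included, and the job is handed in when it is done.

Besides the shell and the picture viewer there is one more tool, called in YAML: its name, and indented under it one key for each argument. play_rows: Moves the arm, as the interface text tells. Its arguments: {"type":"object","properties":{"steps":{"type":"array"}},"required":["steps"]}

```bash
mkdir -p pics
python3 - <<'E'
from bench import *
import cv2,pickle
d={}
for n in("side","top"):
    c=camera(n);d[n]=c;cv2.imwrite(f"pics/{n}0.png",c["img"][:,:,::-1]);print(n,c["camera_matrix"],c["R"],c["t"])
pickle.dump(d,open("c0.pkl","wb"))
s=sense();print(s["t"],s["tcp_pos"],s["tool_rot"],s["finger_gap"])
E
```

```text
side [[600.87852556   0.         314.81916396]
 [  0.         600.87852556 244.90521086]
 [  0.           0.           1.        ]] [[-0.97903313 -0.20341453 -0.01080133]
 [-0.11724872  0.60609164 -0.78670557]
 [ 0.16657394 -0.76894437 -0.61723389]] [0.52943306 0.14740394 1.38241212]
top [[569.43532555   0.         323.92717572]
 [  0.         569.43532555 225.71748564]
 [  0.           0.           1.        ]] [[ 0.02881221 -0.99946634  0.01539096]
 [-0.99618003 -0.02998045 -0.08201532]
 [ 0.08243298 -0.01296913 -0.99651222]] [0.01123029 0.53368629 1.26547556]
0.1 [ 0.24401648 -0.4927856   0.3032556 ] [[ 8.96156150e-01  4.43738507e-01 -5.40241311e-04]
 [ 4.43738835e-01 -8.96155559e-01  1.02941231e-03]
 [-2.73503701e-05 -1.16224023e-03 -9.99999324e-01]] 0.08522950697970211
```

View pics/top0.png

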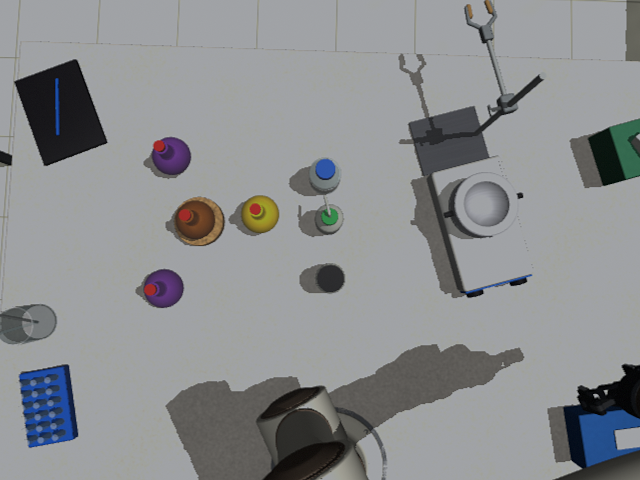

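View pics/side0.png

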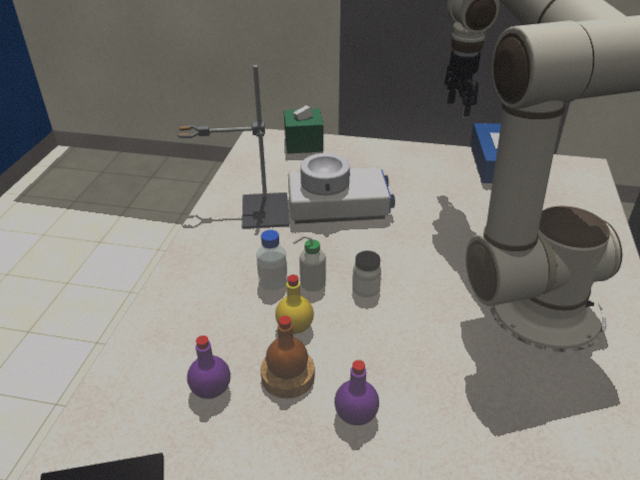

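The top view shows the amber flask in its cork ring at about (200,221), with its stopper at (185,216). The yellow look-alike is at (260,214), the bottles and jar at x≈325, and the block at (485,204). In the side view the amber flask is at (287,355) with its stopper at (285,323), and the block mouth is at (326,168). Next I'll enlarge these.

Run:
```python
import cv2,pickle,numpy as np
d=pickle.load(open("c0.pkl","rb"))
def crop(n,x,y,w=80,h=60,k=5):
    im=d[n]["img"][y:y+h,x:x+w,::-1]
    im=cv2.resize(im,(400,300),interpolation=cv2.INTER_CUBIC)
    for i in range(0,w,10):cv2.line(im,(i*5,0),(i*5,4 if i%20 else 9),(0,255,0),1)
    for i in range(0,h,10):cv2.line(im,(0,i*5),(4 if i%20 else 9,i*5),(0,255,0),1)
    cv2.putText(im,f"{n} {x},{y}",(15,20),0,.45,(0,0,255),1);return im
a=np.vstack([np.hstack([crop("top",165,188),crop("top",445,170)]),np.hstack([crop("side",248,315),crop("side",288,145)])])
cv2.imwrite("pics/crops.png",a)
```

```text
(no output)
```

View pics/crops.png

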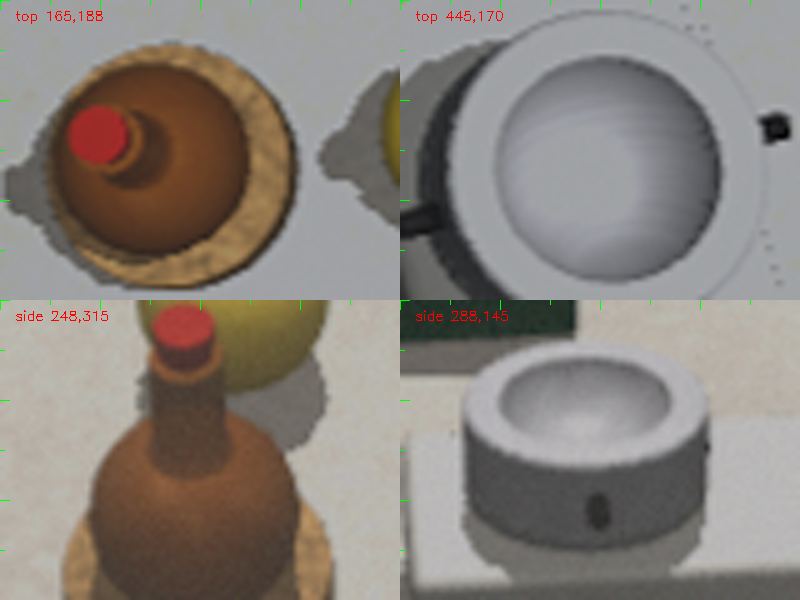

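Stopper-top centre: top crop (97,134), side crop (184,318). Recess-mouth centre: top crop (608,169), side crop (585,402).

```bash
cat > h.py <<'E'
import numpy as np,pickle
from scipy.optimize import least_squares
d=pickle.load(open("c0.pkl","rb"))
def ray(n,uv,z,c=None):
    c=c or d[n];r=c["R"].T@np.linalg.inv(c["camera_matrix"])@[*uv,1];o=-c["R"].T@c["t"]
    return o+r*(z-o[2])/r[2]
def proj(X,c):
    p=c["camera_matrix"]@(c["R"]@X+c["t"]);return p[:2]/p[2]
def tri(obs):
    return least_squares(lambda X:np.concatenate([proj(X,c)-uv for c,uv in obs]),[.5,0,.1])
E
python3 - <<'E'
from h import *
np.set_printoptions(precision=4,suppress=True)
for nm,t,s,z in[("stopper",(184.0,214.4),(284.4,318.2),.166),("mouth",(486.2,203.5),(324.6,165.0),.14)]:
    r=tri([(d["top"],t),(d["side"],s)]);print(nm,ray("top",t,z),ray("side",s,z),r.x,r.fun)
print("bulb",ray("top",(194.6,219.6),.0605))
for nm,t,z in[("media",(325,169),.143),("wash",(330,216),.147),("jar",(330,278),.095),("yel",(256,209),.148),("pur1",(159,147),.148),("pur2",(151,290),.148),("spout",(326,195),.14),("rodtop",(541,77),.398),("clamp",(487,32),.225),("stud r",(520,195.6),.12),("stud l",(445,214),.12),("front",(497,286),.08)]:print(nm,ray("top",t,z))
E
```

```text
stopper [0.5355 0.3096 0.166 ] [0.5345 0.3041 0.166 ] [0.5341 0.3084 0.1704] [ 0.0623  0.4917 -0.4637 -0.0569]
mouth [ 0.5795 -0.3057  0.14  ] [ 0.576  -0.3073  0.14  ] [ 0.578  -0.3055  0.1411] [ 0.0745  0.656  -0.861  -0.0832]
bulb [0.5348 0.3106 0.0605]
media [0.6406 0.0297 0.143 ]
wash [0.5431 0.0167 0.147 ]
jar [0.4165 0.0118 0.095 ]
yel [0.5527 0.1681 0.148 ]
pur1 [0.6746 0.3717 0.148 ]
pur2 [0.3826 0.3724 0.148 ]
spout [0.587 0.026 0.14 ]
rodtop [ 0.7578 -0.3176  0.398 ]
clamp [ 0.908 -0.28   0.225]
stud r [ 0.6011 -0.3831  0.12  ]
stud l [ 0.5573 -0.225   0.12  ]
front [ 0.4095 -0.348   0.08  ]
```

play_rows:
  steps:
    - [[0.3, 0.9, 0.1, 0.6, 1], [0.3, 0.9, 0.1, 0.6, 1], [0.3, 0.9, 0.1, 0.6, 1], [0.3, 0.9, 0.1, 0.6, 1], [0.3, 0.9, 0.1, 0.6, 1]]

```text
t: 0.6
tcp_pos: [0.3191, -0.2661, 0.3288]
tool_rot: [[0.612, 0.791, -0.0], [0.791, -0.612, 0.0], [0.0, -0.0, -1.0]]
ft_force: [0.1, 0.1, 0.6]
finger_gap: 0.0857
grasp_force: 0.0
```

play_rows:
  steps:
    - [[0.3, 0.9, 0, 0.6, 1], [0.3, 0.9, 0, 0.6, 1], [0.3, 0.9, 0, 0.6, 1], [0.3, 0.9, 0, 0.6, 1], [0.3, 0.9, 0, 0.6, 1]]

```text
t: 1.1
tcp_pos: [0.3941, -0.0409, 0.3288]
tool_rot: [[0.206, 0.979, 0.0], [0.979, -0.206, -0.0], [-0.0, 0.0, -1.0]]
ft_force: [0.6, -1.8, -0.2]
finger_gap: 0.0855
grasp_force: 0.0
```

play_rows:
  steps:
    - [[0.3, 0.9, 0, 0.6, 1], [0.3, 0.9, 0, 0.6, 1], [0.3, 0.9, 0, 0.6, 1], [0.3, 0.9, 0, 0.6, 1], [0.3, 0.9, 0, 0.6, 1]]

```text
t: 1.6
tcp_pos: [0.4692, 0.1843, 0.3286]
tool_rot: [[-0.241, 0.971, -0.0], [0.971, 0.241, -0.0], [-0.0, -0.0, -1.0]]
ft_force: [1.0, -1.2, 1.0]
finger_gap: 0.0852
grasp_force: 0.0
```

play_rows:
  steps:
    - [[0.44, 0.83, 0, 0.5, 1], [0.44, 0.83, 0, 0.5, 1], [0.44, 0.83, 0, 0.4, 1], [0, 0, 0, 0, 1]]

```text
t: 2.0
tcp_pos: [0.5368, 0.311, 0.324]
tool_rot: [[-0.439, 0.899, -0.005], [0.899, 0.439, -0.002], [0.0, -0.006, -1.0]]
ft_force: [-0.3, -0.2, -1.1]
finger_gap: 0.0853
grasp_force: 0.0
```

Run:
```python
from bench import *
from h import *
import cv2
np.set_printoptions(precision=4,suppress=True)
s=sense();print(s["tcp_pos"],s["tool_rot"],s["qpos"])
c=camera("wrist");pickle.dump(c,open("w1.pkl","wb"))
im=c["img"][:,:,::-1].copy()
cv2.imwrite("pics/w1.png",im)
for z in(.166,.13,.0605):print(z,proj(np.array([.535,.309,z]),c))
print(-c["R"].T@c["t"])
```

```text
[0.5368 0.311  0.324 ] [[-0.4387  0.8986 -0.0051]
 [ 0.8986  0.4387 -0.0022]
 [ 0.0002 -0.0055 -1.    ]] [30.0778 15.9656 24.9636 99.3136  0.0358 94.0569]
0.166 [321.385  249.0859]
0.13 [321.7943 234.3844]
0.0605 [322.348  214.4934]
[0.5064 0.3719 0.3941]
```

View pics/w1.png

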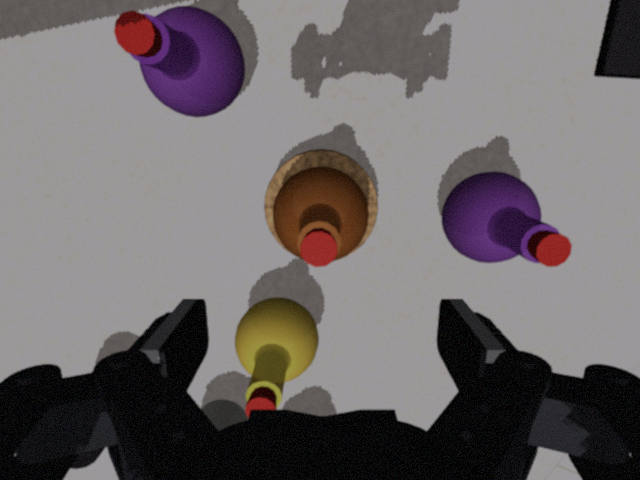

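The amber stopper is at (318,246) and its bulb at (320,214). Both are within about 1 mm of prediction, so I'll descend.

play_rows:
  steps:
    - [[-0.03, -0.03, -0.5, 0, 1], [0, 0, -0.8, 0, 1], [0, 0, -0.8, 0, 1], [0, 0, -0.6, 0, 1], [0, 0, 0, 0, 1]]

```text
t: 2.55
tcp_pos: [0.5317, 0.3033, 0.1899]
tool_rot: [[-0.433, 0.901, -0.006], [0.901, 0.433, -0.003], [-0.001, -0.007, -1.0]]
ft_force: [0.4, -0.8, 0.2]
finger_gap: 0.0855
grasp_force: 0.0
```

play_rows:
  steps:
    - [[0.07, 0.1, -0.1, 0, 1], [0, 0, 0, 0, 1]]

```text
t: 2.75
tcp_pos: [0.5378, 0.3106, 0.1907]
tool_rot: [[-0.434, 0.901, 0.002], [0.901, 0.434, 0.001], [0.0, 0.003, -1.0]]
ft_force: [-0.7, -0.7, 0.2]
finger_gap: 0.0857
grasp_force: 0.0
```

play_rows:
  steps:
    - [[-0.03, -0.02, -0.1, 0, 1], [0, 0, 0, 0, 1], [0, 0, 0, 0, 1]]

```text
t: 3.05
tcp_pos: [0.5356, 0.3092, 0.1844]
tool_rot: [[-0.434, 0.901, 0.001], [0.901, 0.434, 0.0], [0.0, 0.001, -1.0]]
ft_force: [0.4, -0.3, 0.1]
finger_gap: 0.0858
grasp_force: 0.0
```

Well placed; close the fingers.

play_rows:
  steps:
    - [[0, 0, 0, 0, 0.6], [0, 0, 0, 0, 0.4], [0, 0, 0, 0, 0.2], [0, 0, 0, 0, 0], [0, 0, 0, 0, 0]]

```text
t: 3.55
tcp_pos: [0.5354, 0.309, 0.184]
tool_rot: [[-0.434, 0.901, -0.0], [0.901, 0.434, -0.0], [0.0, -0.0, -1.0]]
ft_force: [-1.7, -0.3, 1.1]
finger_gap: 0.0277
grasp_force: 58.8
```

play_rows:
  steps:
    - [[0, 0, 0, 0, 0], [0, 0, 0, 0, 0], [0, 0, 0, 0, 0], [0, 0, 0, 0, 0], [0, 0, 0, 0, 0]]

```text
t: 4.05
tcp_pos: [0.5355, 0.3091, 0.1839]
tool_rot: [[-0.434, 0.901, -0.0], [0.901, 0.434, -0.0], [-0.0, -0.0, -1.0]]
ft_force: [-3.2, -2.2, 3.4]
finger_gap: 0.0277
grasp_force: 58.9
```

play_rows:
  steps:
    - [[0, 0, 0.2, 0, 0], [0, 0, 0.4, 0, 0], [0, 0, 0.6, 0, 0], [0, 0, 0.6, 0, 0], [0, 0, 0.6, 0, 0]]

```text
t: 4.55
tcp_pos: [0.5356, 0.3091, 0.3052]
tool_rot: [[-0.434, 0.901, 0.0], [0.901, 0.434, 0.0], [-0.0, 0.0, -1.0]]
ft_force: [0.2, 0.7, -2.3]
finger_gap: 0.0277
grasp_force: 59.5
```

play_rows:
  steps:
    - [[0, 0, 0.6, 0, 0], [0, 0, 0.6, 0, 0], [0, 0, 0.4, 0, 0], [0, 0, 0, 0, 0], [0, 0, 0, 0, 0]]

```text
t: 5.05
tcp_pos: [0.5359, 0.3093, 0.3832]
tool_rot: [[-0.434, 0.901, 0.0], [0.901, 0.434, 0.0], [-0.0, 0.0, -1.0]]
ft_force: [0.1, 0.1, -4.1]
finger_gap: 0.028
grasp_force: 59.9
```

Run:
```python
from bench import *
from h import *
import cv2
s=sense();print(s["tcp_pos"],s["tool_rot"],s["qpos"],s["ft_force"],s["ft_torque"],s["finger_gap"])
c=camera("side");cv2.imwrite("pics/s2.png",c["img"][:,:,::-1])
```

```text
[0.53594484 0.3093038  0.38323179] [[-4.34056684e-01  9.00885547e-01  1.63659731e-04]
 [ 9.00885561e-01  4.34056683e-01  4.45148370e-05]
 [-3.09348267e-05  1.66760651e-04 -9.99999986e-01]] [ 2.99909001e+01  1.81880223e+01  3.45540739e+01  1.06356655e+02
 -2.47820516e-03  9.42656153e+01] [ 0.05758975  0.10944834 -4.08745398] [-0.04049351  0.01437865  0.03089633] 0.02795641698014393
```

View pics/s2.png

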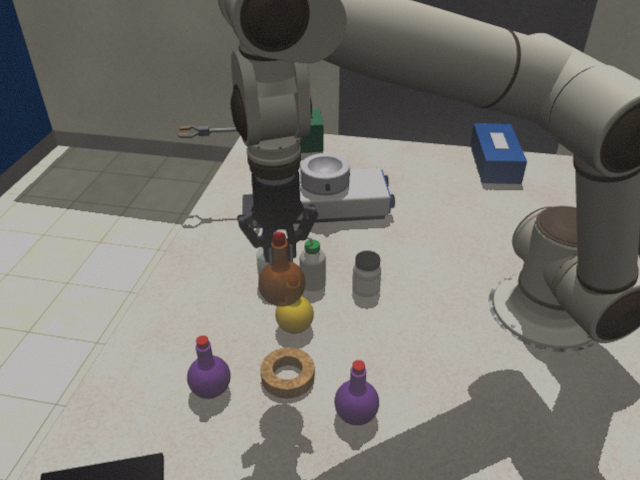

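The amber flask is held upright, clear of the ring, and the bystanders are undisturbed. I'll carry it across.

play_rows:
  steps:
    - [[0.05, -0.3, 0, 0, 0], [0.05, -0.6, 0, 0, 0], [0.05, -0.7, 0, 0, 0], [0.05, -0.7, 0, 0, 0], [0.05, -0.7, 0, 0, 0]]

```text
t: 5.6
tcp_pos: [0.5477, 0.1571, 0.3826]
tool_rot: [[-0.434, 0.901, -0.002], [0.901, 0.434, -0.001], [0.0, -0.002, -1.0]]
ft_force: [0.2, -0.0, -2.6]
finger_gap: 0.0276
grasp_force: 59.8
```

play_rows:
  steps:
    - [[0.05, -0.7, 0, 0, 0], [0.05, -0.7, 0, 0, 0], [0.05, -0.7, 0, 0, 0], [0.05, -0.7, 0, 0, 0], [0.05, -0.7, 0, 0, 0]]

```text
t: 6.1
tcp_pos: [0.56, -0.018, 0.3827]
tool_rot: [[-0.434, 0.901, -0.002], [0.901, 0.434, -0.0], [0.001, -0.001, -1.0]]
ft_force: [0.7, -0.2, -3.1]
finger_gap: 0.0277
grasp_force: 59.8
```

play_rows:
  steps:
    - [[0.05, -0.7, 0, 0, 0], [0.05, -0.7, 0, 0, 0], [0.05, -0.7, 0, 0, 0], [0.05, -0.7, 0, 0, 0], [0.05, -0.7, 0, 0, 0]]

```text
t: 6.6
tcp_pos: [0.5723, -0.1929, 0.3827]
tool_rot: [[-0.434, 0.901, -0.002], [0.901, 0.434, 0.0], [0.001, -0.001, -1.0]]
ft_force: [0.8, 0.5, -3.0]
finger_gap: 0.0279
grasp_force: 59.8
```

play_rows:
  steps:
    - [[0.04, -0.7, 0, 0, 0], [0.04, -0.7, 0, 0, 0], [0.03, -0.55, 0, 0, 0], [0.03, -0.3, 0, 0, 0], [0, 0, 0, 0, 0]]

```text
t: 7.1
tcp_pos: [0.5793, -0.306, 0.3817]
tool_rot: [[-0.432, 0.902, -0.003], [0.902, 0.432, 0.001], [0.002, -0.002, -1.0]]
ft_force: [-0.0, 0.7, -2.6]
finger_gap: 0.0271
grasp_force: 59.9
```

play_rows:
  steps:
    - [[0, 0, -0.3, 0, 0], [0, 0, -0.3, 0, 0], [0, 0, -0.1, 0, 0], [0, 0, 0, 0, 0], [0, 0, 0, 0, 0]]

```text
t: 7.6
tcp_pos: [0.5799, -0.3031, 0.3495]
tool_rot: [[-0.434, 0.901, 0.0], [0.901, 0.434, -0.0], [-0.0, 0.0, -1.0]]
ft_force: [-0.1, -0.6, -2.6]
finger_gap: 0.0275
grasp_force: 59.8
```

Run:
```python
from bench import *
from h import *
import cv2
np.set_printoptions(precision=4,suppress=True)
s=sense();print(s["tcp_pos"],s["tool_rot"],s["qpos"])
e={n:camera(n) for n in("side","top","wrist")}
pickle.dump(e,open("c3.pkl","wb"))
def cr(n,x,y,w,h):
    return cv2.resize(np.ascontiguousarray(e[n]["img"][y:y+h,x:x+w,::-1]),(400,300),interpolation=cv2.INTER_CUBIC)
f=cv2.resize(e["wrist"]["img"][:,:,::-1],(400,300),interpolation=cv2.INTER_AREA)
g=cv2.resize(e["top"]["img"][:,:,::-1],(400,300),interpolation=cv2.INTER_AREA)
cv2.imwrite("pics/c3.png",np.vstack([np.hstack([cr("side",265,85,120,90),cr("top",425,150,120,90)]),np.hstack([f,g])]))
```

```text
[ 0.5799 -0.3031  0.3495] [[-0.4343  0.9007  0.0003]
 [ 0.9007  0.4343 -0.0002]
 [-0.0003  0.0002 -1.    ]] [-27.5932  22.1548  35.7577 103.5824   0.0003  36.663 ]
```

View pics/c3.png

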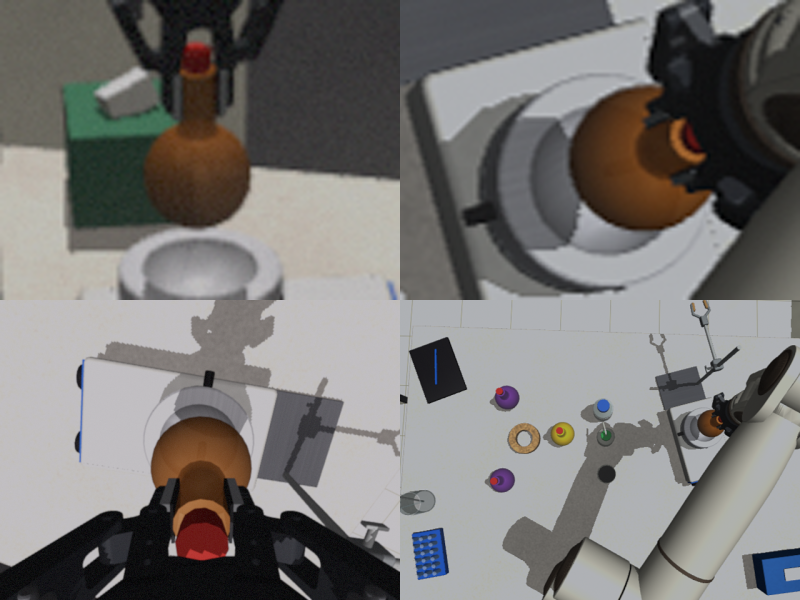

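Top and side crops show the bulb above the recess, nearly centred: side bulb x≈197 against block 200. Bystanders are in place. Next I'll fit the sphere silhouette and mouth ellipse in the same cameras.

```bash
cat > fit.py <<'E'
from h import *
import cv2
def rays(c,P):
    P=np.c_[P,np.ones(len(P))];r=P@np.linalg.inv(c["camera_matrix"]).T@c["R"];return -c["R"].T@c["t"],r/np.linalg.norm(r,axis=1)[:,None]
def contour(c,box,X0):
    x,y,w,h=box;hsv=cv2.cvtColor(np.ascontiguousarray(c["img"][y:y+h,x:x+w]),cv2.COLOR_RGB2HSV)
    m=cv2.inRange(hsv,(5,90,25),(20,255,255))
    P=max(cv2.findContours(m,0,cv2.CHAIN_APPROX_NONE)[0],key=len)[:,0]+[x,y]
    P=P.astype(float);cen=P.mean(0);return P
def resid(X,c,P):
    o,r=rays(c,P);v=X-o;return np.linalg.norm(np.cross(v,r),axis=1)-.0425+.0004
def bulb(e,X0,boxes):
    Ps={n:contour(e[n],b,X0) for n,b in boxes.items()}
    out={}
    X=np.array(X0)
    for ns in(list(boxes),):
        for tol in(.012,.006,.004,.003):
            Q={n:Ps[n][abs(resid(X,e[n],Ps[n]))<tol] for n in ns}
            X=least_squares(lambda X:np.concatenate([resid(X,e[n],Q[n])*(60/len(Q[n]))**.5 for n in ns]),X,loss="soft_l1",f_scale=.001).x
    return X,{n:(len(Q[n]),1000*np.abs(resid(X,e[n],Q[n])).mean()) for n in ns}
def mouth():
    t=np.linspace(0,2*np.pi,400)
    top,side=lambda u,v:((u-400+.5)/5-.5+445,(v+.5)/5-.5+170),lambda u,v:((u-400+.5)/5-.5+288,(v-300+.5)/5-.5+145)
    def ext(X,c,r):
        p=np.array([proj(np.array([X[0]+r*np.cos(a),X[1]+r*np.sin(a),X[2]]),c) for a in t]);return [*p.min(0),*p.max(0)]
    mt=[*top(496,57),*top(720,282)];ms=[*side(499,357),*side(671,447)];os=[*side(463,342),*side(709,466)]
    for ns in("ts","t","s"):
        f=lambda X:np.concatenate((([ext(X,d["top"],.0475)] if "t" in ns else [])+([ext(X,d["side"],.0475),ext(X,d["side"],.067)] if "s" in ns else [])))-np.concatenate(([mt] if "t" in ns else [])+([ms,os] if "s" in ns else []))
        g=(lambda X:f(X)) if ns=="ts" else (lambda X:f([*X[:2],.14]))
        r=least_squares(g,[.578,-.306,.14]);print("mouth",ns,r.x,r.fun)
E
python3 - <<'E'
from fit import *
np.set_printoptions(precision=4,suppress=True)
e=pickle.load(open("c3.pkl","rb"))
mouth()
X0=[.58,-.303,.2255]
b={"side":(300,100,50,60),"top":(470,165,55,60),"wrist":(200,150,240,180)}
for k in(["side","top"],["side","top","wrist"],["side","wrist"],["wrist"]):print(k,*bulb(e,X0,{n:b[n] for n in k}))
# start
print("start",*bulb(d,[.535,.309,.06],{"side":(260,325,60,55),"top":(170,195,55,50)}))
E
```

```text
mouth ts [ 0.5774 -0.3057  0.1412] [-0.3253  0.7002  0.6671  1.3914 -0.953   0.0735 -0.2449  0.0711 -0.9577
 -0.4227 -0.6238  0.1768]
mouth t [ 0.5797 -0.3057  0.14  ] [-0.4689 -0.3192  0.4704  0.3119]
mouth s [ 0.5759 -0.308   0.14  ] [-0.2347  0.0911  0.4257  0.0641 -0.2294 -0.4006  0.0371  0.1641]
['side', 'top'] [ 0.5801 -0.3037  0.2308] {'side': (63, np.float64(1.3293908061357602)), 'top': (75, np.float64(1.0782194371151952))}
['side', 'top', 'wrist'] [ 0.5796 -0.3046  0.2271] {'side': (58, np.float64(1.4324746854125079)), 'top': (66, np.float64(0.9191457398456615)), 'wrist': (301, np.float64(0.6538497536019112))}
['side', 'wrist'] [ 0.5791 -0.3047  0.2259] {'side': (59, np.float64(1.5945782305459464)), 'wrist': (302, np.float64(0.4720797586178639))}
['wrist'] [ 0.5794 -0.305   0.2144] {'wrist': (374, np.float64(1.1643117011110502))}
start [0.533  0.3109 0.0614] {'side': (82, np.float64(1.1788258226326893)), 'top': (32, np.float64(1.0512415785383808))}
```

play_rows:
  steps:
    - [[-0.03, -0.05, -0.2, 0, 0], [0, 0, -0.2, 0, 0], [0, 0, -0.2, 0, 0], [0, 0, -0.2, 0, 0], [0, 0, 0, 0, 0]]

```text
t: 8.25
tcp_pos: [0.5784, -0.3057, 0.3072]
tool_rot: [[-0.434, 0.901, -0.002], [0.901, 0.434, 0.001], [0.002, -0.001, -1.0]]
ft_force: [-0.6, -0.3, -2.5]
finger_gap: 0.0278
grasp_force: 59.8
```

play_rows:
  steps:
    - [[0, 0, -0.1, 0, 0], [0, 0, -0.1, 0, 0], [0, 0, 0, 0, 0], [0, 0, 0, 0, 0]]

```text
t: 8.65
tcp_pos: [0.5786, -0.3059, 0.299]
tool_rot: [[-0.434, 0.901, 0.0], [0.901, 0.434, -0.0], [-0.0, 0.0, -1.0]]
ft_force: [-0.2, 0.4, -2.4]
finger_gap: 0.0278
grasp_force: 59.8
```

Run:
```python
from bench import *
from fit import *
np.set_printoptions(precision=4,suppress=True)
s=sense();print(s["tcp_pos"],s["tool_rot"][:,2])
e={n:camera(n) for n in("side","top","wrist")}
pickle.dump(e,open("c4.pkl","wb"))
X0=s["tcp_pos"]-[0,0,.1235]
b={}
for n,h in(("side",30),("top",30),("wrist",110)):
    u=proj(X0,e[n]).astype(int);b[n]=(u[0]-h,u[1]-h,2*h,2*h)
print(b)
for k in(["side","top"],["side","top","wrist"]):print(k,*bulb(e,X0,{n:b[n] for n in k}))
def cr(n,x,y,w,h):
    return cv2.resize(np.ascontiguousarray(e[n]["img"][y:y+h,x:x+w,::-1]),(400,300),interpolation=cv2.INTER_CUBIC)
f=cv2.resize(e["wrist"]["img"][:,:,::-1],(400,300),interpolation=cv2.INTER_AREA)
cv2.imwrite("pics/c4.png",np.vstack([np.hstack([cr("side",280,115,80,60),cr("top",440,165,80,60)]),np.hstack([f,cr("wrist",220,140,200,150)])]))
```

```text
[ 0.5786 -0.3059  0.299 ] [ 0. -0. -1.]
{'side': (np.int64(293), np.int64(123), 60, 60), 'top': (np.int64(461), np.int64(171), 60, 60), 'wrist': (np.int64(214), np.int64(155), 220, 220)}
['side', 'top'] [ 0.5786 -0.3057  0.1834] {'side': (52, np.float64(1.5260792602738555)), 'top': (71, np.float64(1.0854406607109486))}
['side', 'top', 'wrist'] [ 0.5786 -0.3071  0.1774] {'side': (47, np.float64(1.5005845802841224)), 'top': (64, np.float64(0.8790514685029409)), 'wrist': (350, np.float64(0.996390798965082))}
```

View pics/c4.png

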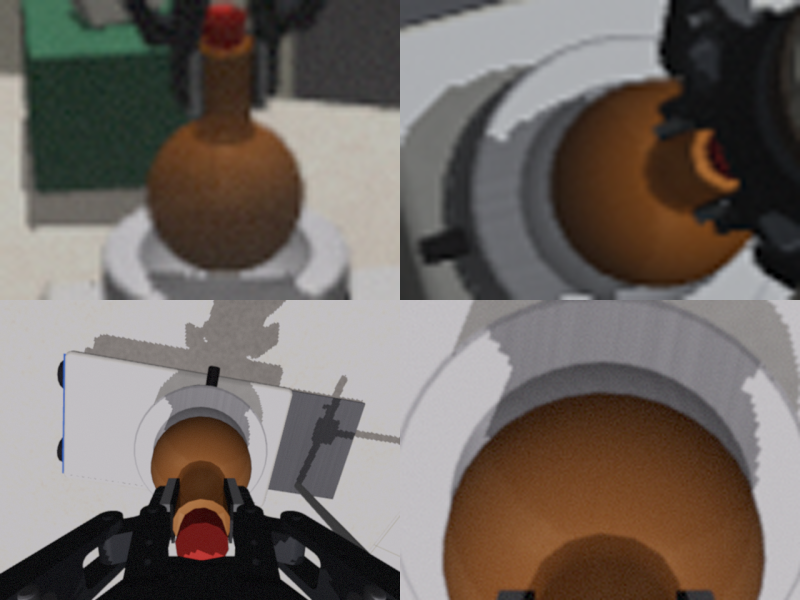

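Side crop: the bulb spans x 147–302 (centre 224.5) and the block 102–349 (centre 225.5), so it is centred sideways. The bulb's bottom is at row 271. I'll check the height against this.

Run:
```python
from fit import *
np.set_printoptions(precision=2,suppress=True)
e=pickle.load(open("c4.pkl","rb"))
t=np.linspace(0,2*np.pi,300)
for z in(.1715,.1755,.1795,.1835):
    C=np.array([.5786,-.306,z]);out=[]
    for n,(x,y),k in(("side",(280,115),5),("top",(440,165),5),("wrist",(220,140),2)):
        c=e[n];o=-c["R"].T@c["t"];v=C-o;D=np.linalg.norm(v);v/=D
        a=np.cross(v,[1,0,0]);a/=np.linalg.norm(a);b=np.cross(v,a);r=.0425
        p=np.array([proj(o+v*(D-r*r/D)+r*np.sqrt(1-(r/D)**2)*(np.cos(q)*a+np.sin(q)*b),c) for q in t])
        p=(p-[x,y]+.5)*k;out+=[*p.min(0),*p.max(0)]
    print(z,np.array(out))
```

```text
0.1715 [140.83 121.52 299.69 282.14 148.73  81.97 368.92 293.43  49.23  89.61
 369.1  410.15]
0.1755 [140.69 114.79 299.8  275.7  151.39  80.37 372.42 292.57  46.16  91.6
 372.32 418.57]
0.1795 [140.56 108.03 299.91 269.25 154.07  78.75 375.95 291.7   42.96  93.65
 375.67 427.36]
0.1835 [140.42 101.25 300.02 262.77 156.78  77.12 379.49 290.83  39.63  95.79
 379.16 436.53]
```

play_rows:
  steps:
    - [[0, 0, -0.08, 0, 0], [0, 0, -0.08, 0, 0], [0, 0, -0.06, 0, 0], [0, 0, 0, 0, 0], [0, 0, 0, 0, 0]]

```text
t: 9.3
tcp_pos: [0.5785, -0.3059, 0.2877]
tool_rot: [[-0.434, 0.901, -0.0], [0.901, 0.434, 0.0], [0.0, -0.0, -1.0]]
ft_force: [0.3, 0.9, -2.8]
finger_gap: 0.0275
grasp_force: 59.8
```

play_rows:
  steps:
    - [[-0.01, 0, -0.02, 0, 0], [0, 0, 0, 0, 0], [0, 0, 0, 0, 0], [0, 0, 0, 0, 0], [0, 0, 0, 0, 0]]

```text
t: 9.8
tcp_pos: [0.5781, -0.3059, 0.287]
tool_rot: [[-0.434, 0.901, 0.0], [0.901, 0.434, -0.0], [-0.0, 0.0, -1.0]]
ft_force: [0.7, 0.1, -2.1]
finger_gap: 0.0275
grasp_force: 59.8
```

Run:
```python
from bench import *
from fit import *
np.set_printoptions(precision=4,suppress=True)
s=sense();print(s["tcp_pos"],s["tool_rot"][:,2],s["qvel"],s["ft_force"])
e={n:camera(n) for n in("side","top","wrist")}
def cr(n,x,y,w,h):
    return cv2.resize(np.ascontiguousarray(e[n]["img"][y:y+h,x:x+w,::-1]),(400,300),interpolation=cv2.INTER_CUBIC)
f=cv2.resize(e["top"]["img"][:,:,::-1],(400,300),interpolation=cv2.INTER_AREA)
cv2.imwrite("pics/c5.png",np.vstack([np.hstack([cr("side",280,125,80,60),cr("top",440,165,80,60)]),np.hstack([f,cr("wrist",220,140,200,150)])]))
```

```text
[ 0.5781 -0.3059  0.287 ] [ 0.0001 -0.     -1.    ] [ 0.0919 -0.0063  0.0835 -0.0149 -0.0374 -0.104 ] [ 0.6955  0.1122 -2.0913]
```

View pics/c5.png

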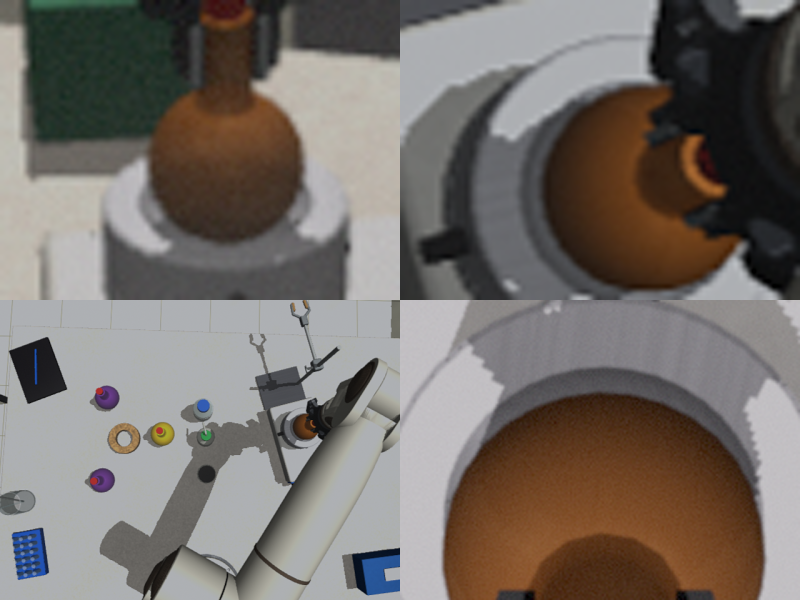

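The bulb sits centred in the recess: side view 149–303 against block 103–349. It is upright, at the computed height, and not touching. Handing in.

```bash
python3 -c "
from bench import *
print(hand_in())"
```

```text
the job is handed in; nothing more can be done
None
```

I've handed in with the flask held still and upright in the gripper, its bulb centred in the recess to within about 2 mm sideways and 1–2 mm above nominal height by my camera estimates. I saw no contact with the hotplate or bystanders, but `hand_in()` gave no verdict.

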